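# Draw the filing trainer's slip flush with forward strokes

### The arm

A 7-joint arm with a two-finger parallel gripper is mounted at the origin on the work surface. World frame = base frame: x ahead of the robot, y to its left, z up, the work surface at z = 0. Lengths are in m, angles in rad, forces in N, time in s.
With the tool pointing down it reaches from about 0.4 to 0.875 m from the base axis. Payload 19.3 kg.
Tool frame: the origin (TCP) lies midway between the tips of the shut fingers; the grasp point (between the pads) lies 19 mm behind it; x points along the fingers, y is the direction in which the jaws open and shut, and the axes are right-handed (so a half turn about x gives the same grasp; the last joint's range is limited). The gripper opens to 85 mm and grips with 20 to 120 N. Pads are 22 mm wide; open, the fingers measure 114 mm over their backs; the gripper's body (76 mm by 85 mm) begins 54 mm behind the grasp point. The pads swing forward as they close: fully open they stand 13 mm farther back than shut.
Start: joints at [-1.379, 0.521, -0.036, 1.599, 0.021, 1.021, -0.113], TCP at [0.162, 0.604, 0.231] pointing down, gripper open.
Joint ranges: [-2.91, 2.91], [-0.3, 2.13], [-1.5, 1.42], [0.17, 2.43], [-1.26, 4.41], [0.16, 1.93], [-2.52, 2.52]. Speed limits (rad/s): [1.89, 1.89, 2.39, 2.39, 3.01, 3.01, 3.01].

### API

Orientations are given as [roll, pitch, yaw] about the fixed x, y, z axes, in that order (R = Rz(yaw) Ry(pitch) Rx(roll)).
In Python, from workcell import telemetry, vision, workorder gives the robot as it stands. The module is installed in compiled form; this text tells all that it offers.
- The arm moves only by the tool play_rows, never from a script. Its argument "deltas" is a list of rows, each a list of 7 numbers: the shift along the world's x, y, z in mm, then the turn, a rotation vector about the world's x, y, z in degrees, then the finger opening in mm, from 0 to 85.4. In form: [[x, y, z, wx, wy, wz, jaw], ...]. A call has 1 to 8 rows; each row shifts and turns the commanded pose from where the row before left it; what a row does not reach is not made up. A row lasts 1/8 s, in which the tool goes at most 62.5 mm and 10.7 degrees, less where a joint would pass 70% of its speed; a pose out of reach is approached as far as the arm can. A call with a gripper value outside its range is refused whole. The fingers move at their own pace and stop on an object; "grip_force" is the grip in N (left out, the last holds). Time passes only in rows, so rows that do not move let the fingers close. It gives the time, the measured TCP pose, the force and the opening at its end, in the units of the state.
- telemetry.observe(): the state, without advancing time (a new reading comes with each control period).
- vision.grab_frame(name): name is "scene" or "top"; returns the picture (384x512x3 uint8, red, green, blue); there is no depth.
- vision.camera_info(name): a dict with "mtx" (3x3 intrinsics, pixels), "k1" (the pictures are not rectified: a ray, as slopes to the right and down, at radius r is drawn at 1 + k1 r^2 times it, then the intrinsics apply), "rvec" (rotation vector, rad) and "tvec" (3), from world to camera coordinates, as OpenCV has them. Camera axes: x right, y down, z forward; pixel columns grow to the right and rows downward; lengths in m; the calibration is good to about 2 mm. A picture is of the moment at which its call begins. camera_info takes no time and is no camera call.
- workorder.job_done(): hands the job in, once; it reports no verdict.
The state is a dict: "clock": time; "qpos": joint angles; "qd": joint speeds; "joint_efforts": joint torques, N m; "position": TCP position; "tool_rot": TCP orientation; "force": force on the tool from outside, world axes, zero at the start; "moment": the same for the moment, N m; "grip_width": finger opening in m.
Only numpy, scipy, OpenCV 4.12 (cv2) and the standard library are available. Lean on these libraries where they do the work, as an engineer would, in place of code of your own. Each camera call takes 0.05 s, during which the arm holds its last target. There are 200 camera calls.

### The job

Take the flat file by its grip block and work the raised copper slip in the trainer's brass bar end down until it is flush, with at least three long level strokes, tip leading, in the direction of the yellow arrow: each starts with the grip block well behind the bar and carries it well past. Press only moderately (about 8 N), push forward only, and lift the file clear before every return. Then lay the file flat in the middle of its cork mat, touching the bar with nothing but the file and leaving the other things on the bench where they are.

Things in the scene. Friction and masses are not known exactly. Their poses are not given: they have to be found in the camera images.
- file: flat steel file, 236 mm long, 0.2 to 0.34 kg. Origin: blade underside below the grip block's middle; x to the tip, z up. Blade 20 mm wide (y), x -70 to +100, z 0 to 6 mm, underside flat. Wooden grip block with a black rubber sleeve on it: x -30 to +30, 20 mm wide, z 6 to 56 mm, grasp it across y from above at half grip force (40 to 70 N). Wooden bulb handle 27 mm thick at x -136 to -90. Starts lying on the mat.
- file_tip (a point): tip end of the file blade, on the underside, 100 mm ahead of the file's origin
- mat: fixed cork mat, 300 (x) x 90 (y) x 4 mm; origin at the centre of its underside; the file lies along its x
- trainer: fixed filing trainer: blue base 150 (x) x 90 (y) x 12 mm, origin under its centre; x = forward stroke = yellow arrow. Grey sleeve 70 x 54 mm to z 52. From it rises a head (height set differently each time, not measured) with a brass bar end 50 (x) x 26 (y) mm centred above the origin; bar top at z 82 to 118 mm. The bar is sprung: 4.5 N per mm, 10 mm at most. Press with about 8 N, never 18.
- slip (a joint): copper slip in the bar's top, 22 (x) x 16 (y) mm, middle at x -6. Travel in m: 0 = 4.5 mm above the bar's top; 0.012 = flush (0.4 mm proud), 11 mm farther forward. Starts at 0 to 0.002, stays where left. A file pressed on it and pushed forward draws it down by about 3 mm/s of travel at 8 N, so stroke at 40 to 80 mm/s; pressing alone does nothing, dragging back draws it up.
- lean (a joint): how far the bar is dragged along the stroke against a centring spring of 1500 N/m (m): 0 at rest, positive with the arrow (2 to 5 mm in a forward stroke), negative backward
- ring_clamp: bystander: brass ring clamp, 110 x 18 x 37 mm; origin at its underside
- mallet: bystander: small hammer; origin at its underside
- driver: bystander: screwdriver; origin at its underside
- bangle: bystander: brass bangle, 68 mm across, 12 mm high; origin at its underside
- cup: bystander: white ceramic bowl, 70 mm across; origin at its underside
- jar: bystander: jar with black cap, 56 mm across, 60 mm high; origin at its underside
- block: bystander: steel bench block, 70 x 70 x 22 mm; origin at its underside
Not all that is in view belongs to the job. What is shaped like the file but blue is not meant.

How it is judged:
By the outcome, as a careful person would: the job done as asked, in the order asked, and still so for the second after the job is handed in, with the robot touching nothing.
It also fails if it takes over 61 s, if anything falls off the work surface, if the arm or the gripper's body presses on something with over 40 N, if the wrist force passes 120 N, or if a joint passes its speed limit or range.

## Working session

There is one attempt and no reset: what is moved stays moved. The work goes in short steps, Python scripts to look and compute and a tool call to move; the robot and the scene stay as the last step left them, time stands still between calls to the robot, and variables do not carry over. Pictures are saved under pics/ and viewed, about 8 in all and at most 12, crops included, and the job is handed in when it is done.

Besides the shell and the picture viewer there is one more tool, called as name(argument=value, ...), one argument or row to a line, values as JSON. play_rows: Moves the arm, as the interface text tells. Its arguments: {"type":"object","properties":{"deltas":{"type":"array","items":{"type":"array","items":{"type":"number"}}},"grip_force":{"type":"number"}},"required":["deltas"]}

```bash
mkdir -p pics; cat > h.py <<'E'
import numpy as np, cv2
from workcell import telemetry, vision, workorder
def grab(n,f=None):
    im=vision.grab_frame(n)
    if f: cv2.imwrite('pics/'+f,cv2.cvtColor(im,cv2.COLOR_RGB2BGR))
    return im
def ray(n,uv):
    c=vision.camera_info(n); R=cv2.Rodrigues(np.array(c['rvec'],float))[0]; t=np.array(c['tvec'],float).ravel()
    K=np.array(c['mtx'],float); uv=np.atleast_2d(np.array(uv,float))
    p=cv2.undistortPoints(uv[:,None],K,np.array([c['k1'],0,0,0.]))[:,0]
    d=np.c_[p,np.ones(len(p))]@R
    return -R.T@t,d
def plane(n,uv,z):
    o,d=ray(n,uv); return o+d*((z-o[2])/d[:,2])[:,None]
def proj(n,P):
    c=vision.camera_info(n)
    return cv2.projectPoints(np.atleast_2d(np.array(P,float)),np.array(c['rvec'],float),np.array(c['tvec'],float),np.array(c['mtx'],float),np.array([c['k1'],0,0,0.]))[0][:,0]
def tri(uv1,uv2):
    o1,d1=ray('scene',uv1);o2,d2=ray('top',uv2);d1=d1[0];d2=d2[0]
    s=np.linalg.lstsq(np.c_[d1,-d2],o2-o1,rcond=None)[0]
    a=o1+s[0]*d1;b=o2+s[1]*d2
    return (a+b)/2,np.linalg.norm(a-b)
E
python3 - <<'E'
from h import *
grab('scene','s0.png');grab('top','t0.png')
for n in('scene','top'): print(n,ray(n,[256,192]))
print(telemetry.observe())
E
```

```text
scene (array([ 0.95603334, -0.23466809,  0.84651234]), array([[-0.43404444,  0.29204709, -0.85235848]]))
top (array([0.31532514, 0.047881  , 1.16622664]), array([[ 0.19363795, -0.00811154, -0.98105727]]))
{'clock': 0.1, 'qpos': array([-1.37924095,  0.52195453, -0.0363102 ,  1.59990673,  0.02119404,
        1.02109002, -0.11280029]), 'qd': array([ 7.78108757e-04,  7.75195604e-04, -1.62119410e-03, -1.21334651e-03,
        8.48109300e-05,  1.81374648e-03, -1.68304610e-04]), 'joint_efforts': array([ 3.91251917e-03, -9.28473759e+01,  1.98431343e+00, -3.70529974e+01,
        1.81931845e-02,  5.51135585e-03,  2.24758162e-05]), 'position': array([0.16170241, 0.60343307, 0.23079926]), 'tool_rot': array([-1.49891764,  1.56982241, -1.76070315]), 'force': array([ 0.5754791 , -0.2356707 , -1.14479559]), 'moment': array([0.02390099, 0.03749456, 0.0149433 ]), 'grip_width': 0.08548244754976124}
```

View pics/s0.png

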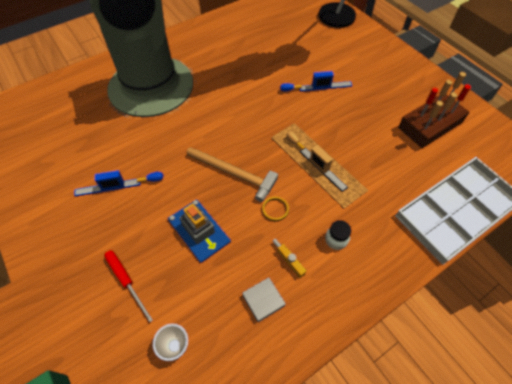

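View pics/t0.png

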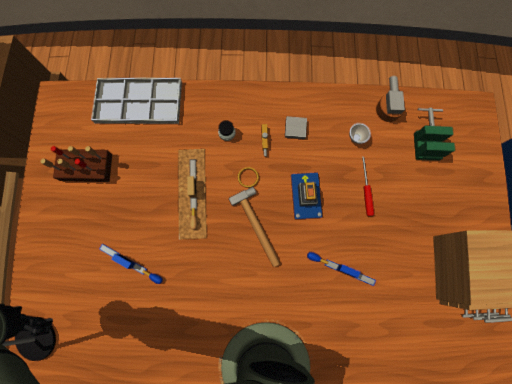

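Scene view: the mat with the file is at about (318,163) and the blue trainer base at (199,230), with its arrow toward lower right. Top view: the mat is at (193,193), with the file tip toward the top of the picture. The trainer is at (307,195), with its arrow up. The two blue lookalikes are ignored.

```bash
python3 - <<'E'
from h import *
S=cv2.imread('pics/s0.png');T=cv2.imread('pics/t0.png')
def rect(im,lo,hi,box,n,z,cl=7,hull=True):
    x0,y0,x1,y1=box
    m=np.zeros(im.shape[:2],np.uint8); m[y0:y1,x0:x1]=cv2.inRange(cv2.cvtColor(im,cv2.COLOR_BGR2HSV),lo,hi)[y0:y1,x0:x1]
    m=cv2.morphologyEx(m,cv2.MORPH_OPEN,np.ones((2,2)));m=cv2.morphologyEx(m,cv2.MORPH_CLOSE,np.ones((cl,cl)))
    c=max(cv2.findContours(m,0,2)[0],key=cv2.contourArea).reshape(-1,2)
    P=plane(n,c,z)[:,:2]*1000
    r=cv2.minAreaRect(P.astype(np.float32)); print(n,z,r)
for n,im,b in(('top',T,(280,160,335,230)),('scene',S,(155,190,240,270))): rect(im,(100,120,40),(130,255,255),b,n,0.012)
for n,im,b in(('top',T,(170,140,215,245)),('scene',S,(265,115,375,210))): print(n, cv2.cvtColor(im,cv2.COLOR_BGR2HSV)[(154,130)[n=='scene'],(184,298)[n=='scene']]); 
for z in(0.004,): rect(T,(10,60,90),(25,170,255),(170,140,215,245),'top',z); rect(S,(10,60,90),(25,170,255),(265,115,375,210),'scene',z)
a=cv2.resize(T[165:225,275:335],(480,480),interpolation=2);b=cv2.resize(S[190:265,160:235],(300,300),interpolation=2)
b=cv2.resize(S[195:255,165:225],(480,480),interpolation=2)
cv2.imwrite('pics/trn.png',cv2.resize(np.hstack([a,b]),(800,400)))
a=cv2.resize(T[145:245,165:225],(330,550),interpolation=2);b=cv2.resize(S[115:210,265:370],(470,425),interpolation=2)
o=np.zeros((550,800,3),np.uint8);o[:,:330]=a;o[:425,330:]=b;cv2.imwrite('pics/fil.png',o)
E
```

```text
top 0.012 ((532.6102294921875, -128.25772094726562), (146.79991149902344, 87.44506072998047), 4.5764312744140625)
scene 0.012 ((544.7924194335938, -125.80303192138672), (145.0767364501953, 85.52092742919922), 4.590250015258789)
top [ 15 167 163]
scene [ 16 178 190]
top 0.004 ((534.5926513671875, 245.27561950683594), (299.51837158203125, 87.33552551269531), 2.7876882553100586)
scene 0.004 ((521.2808227539062, 273.8863830566406), (82.8374252319336, 31.598190307617188), 20.990482330322266)
```

View pics/trn.png

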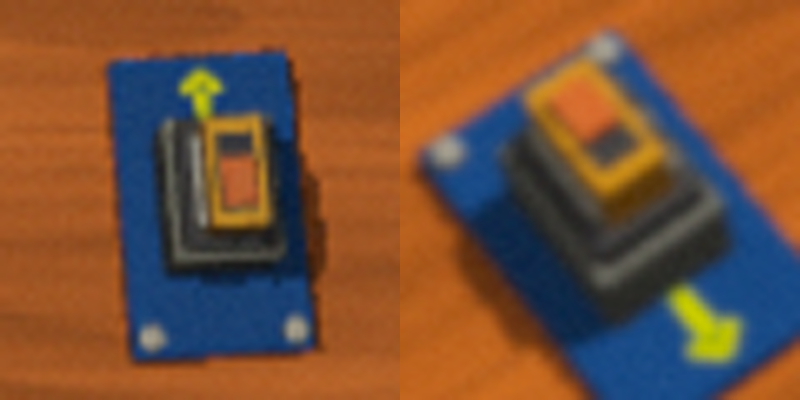

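View pics/fil.png

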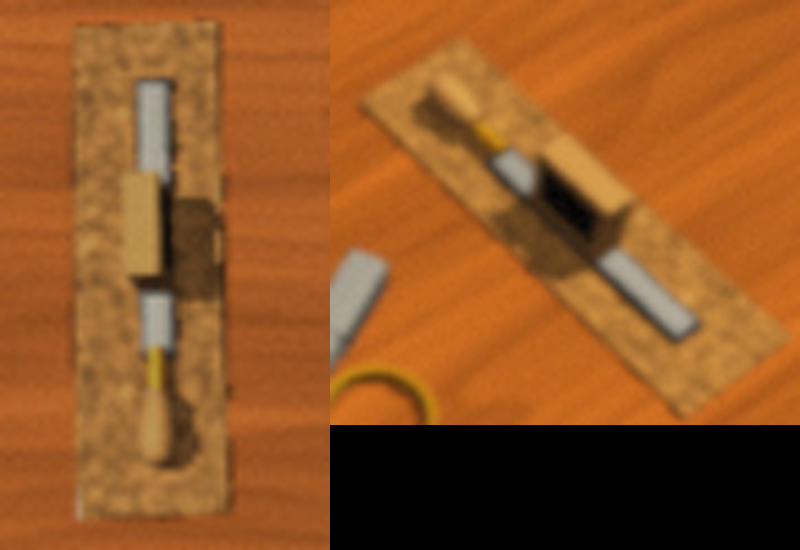

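```bash
python3 - <<'E'
from h import *
np.set_printoptions(precision=4,suppress=True)
s=400/60
t=lambda u,v:((u+.5)/s-.5+275,(v+.5)/s-.5+165)
c=lambda u,v:((u-400+.5)/s-.5+165,(v+.5)/s-.5+195)
for k,a,b in [('barRL',(212,230),(588,58)),('barRR',(272,224),(525,92)),('barFL',(205,118),(665,155)),('barFR',(265,116),(602,198)),
 ('screwL',(152,338),(607,47)),('screwR',(297,330),(447,152)),('arrow',(202,68),(718,362))]:
    print(k,*tri(c(*b),t(*a)), plane('top',t(*a),.013),plane('scene',c(*b),.013))
s2=5.5;t2=lambda u,v:((u+.5)/s2-.5+165,(v+.5)/s2-.5+145)
for k,a,z in [('blk',(122,173),.06),('blk',(157,172),.06),('blk',(163,272),.06),('blk',(130,277),.06),('tipL',(136,80),.01),('tipR',(170,80),.01),('bladeRL',(142,352),.01),('bladeRR',(174,352),.01),('bulbend',(157,468),.02),('mat',(75,26),.004),('mat',(218,22),.004),('mat',(228,513),.004),('mat',(80,520),.004)]:
    print(k,plane('top',t2(*a),z)[0])
s3=470/105;c3=lambda u,v:((u-330+.5)/s3-.5+265,(v+.5)/s3-.5+115)
for k,a,z in [('tipR',(680,340),.01),('tipL',(698,322),.01),('matFR',(683,416),.004),('matFL',(790,335),.004),('matRR',(360,103),.004),('matRL',(463,38),.004),('blkFL',(632,195),.06)]: print('sc',k,plane('scene',c3(*a),z)[0])
E
```

```text
barRL [ 0.5105 -0.1139  0.0839] 0.001608472844097303 [[ 0.523  -0.1253  0.013 ]] [[ 0.4695 -0.1019  0.013 ]]
barRR [ 0.5131 -0.1399  0.0892] 0.002942807934887866 [[ 0.5266 -0.1547  0.013 ]] [[ 0.4692 -0.1289  0.013 ]]
barFL [ 0.5616 -0.1109  0.0887] 0.0006220036040280305 [[ 0.5787 -0.1223  0.013 ]] [[ 0.5223 -0.0982  0.013 ]]
barFR [ 0.5635 -0.1376  0.0887] 0.0027724439508253723 [[ 0.5804 -0.152   0.013 ]] [[ 0.5249 -0.1265  0.013 ]]
screwL [ 0.4698 -0.0947  0.0146] 0.0020958957578269747 [[ 0.4696 -0.0958  0.013 ]] [[ 0.4693 -0.0934  0.013 ]]
screwR [ 0.4751 -0.1658  0.0124] 0.001214352352316417 [[ 0.4748 -0.1662  0.013 ]] [[ 0.4757 -0.1653  0.013 ]]
arrow [ 0.6043 -0.1225  0.01  ] 0.002122066914041296 [[ 0.604  -0.1211  0.013 ]] [[ 0.6052 -0.1239  0.013 ]]
blk [0.5802 0.2574 0.06  ]
blk [0.5812 0.2373 0.06  ]
blk [0.5231 0.2307 0.06  ]
blk [0.5198 0.2493 0.06  ]
tipL [0.65   0.2617 0.01  ]
tipR [0.6504 0.2411 0.01  ]
bladeRL [0.4845 0.2489 0.01  ]
bladeRR [0.4849 0.2301 0.01  ]
bulbend [0.4158 0.2351 0.02  ]
mat [0.6854 0.3025 0.004 ]
mat [0.6895 0.2147 0.004 ]
mat [0.3921 0.195  0.004 ]
mat [0.3858 0.2813 0.004 ]
sc tipR [0.6536 0.2434 0.01  ]
sc tipL [0.6501 0.2606 0.01  ]
sc matFR [0.6915 0.2144 0.004 ]
sc matFL [0.6853 0.3034 0.004 ]
sc matRR [0.3985 0.1939 0.004 ]
sc matRL [0.3911 0.283  0.004 ]
sc blkFL [0.5804 0.2573 0.06  ]
```

Measured: the mat centre is (0.540, 0.249) with yaw about 4°. The file origin is (0.551, 0.244) with yaw about 4.1°. The bar centre is (0.537, -0.1257), its top z is about 0.0875, and its yaw is about 4°. All of these match the given sizes.

```bash
python3 - <<'E'
from h import *
from scipy.spatial.transform import Rotation as Ro
np.set_printoptions(precision=3,suppress=True)
R=Ro.from_euler('xyz',telemetry.observe()['tool_rot']); print(R.as_matrix())
y=np.radians(4.1); f=np.array([-np.sin(y),np.cos(y),0])
for s in(1,-1):
    Y=s*f;X=np.array([0,0,-1.]);D=Ro.from_matrix(np.c_[X,Y,np.cross(X,Y)]);print(np.degrees((D*R.inv()).as_rotvec()))
E
```

```text
[[-0.     0.259  0.966]
 [-0.001  0.966 -0.259]
 [-1.    -0.001  0.   ]]
[ 0.056 -0.001 19.099]
[  -0.002   -0.079 -160.901]
```

play_rows(
  deltas=[
    [28, -26, 0, 0, 0, 1.4, 85],
    [28, -26, 0, 0, 0, 1.4, 85],
    [28, -26, 0, 0, 0, 1.4, 85],
    [28, -26, 0, 0, 0, 1.4, 85],
    [28, -26, 0, 0, 0, 1.4, 85],
    [28, -26, 0, 0, 0, 1.4, 85],
    [28, -26, 0, 0, 0, 1.4, 85],
    [28, -26, 0, 0, 0, 1.4, 85],
  ],
  grip_force=60,
)

```text
clock: 1.1
position: [0.3865, 0.3947, 0.2311]
tool_rot: [-2.228, 1.57, -2.293]
force: [-0.0, -0.1, -0.1]
grip_width: 0.0853
```

play_rows(
  deltas=[
    [28, -26, -10, 0, 0, 1.4, 85],
    [28, -26, -10, 0, 0, 1.4, 85],
    [28, -26, -10, 0, 0, 1.4, 85],
    [28, -26, -10, 0, 0, 1.4, 85],
    [28, -26, -10, 0, 0, 1.4, 85],
    [25, -22, -10, 0, 0, 0.9, 85],
    [0, 0, -20, 0, 0, 0, 85],
    [0, 0, 0, 0, 0, 0, 85],
  ],
)

```text
clock: 2.1
position: [0.55, 0.2431, 0.1499]
tool_rot: [-2.764, 1.568, -2.693]
force: [-0.6, -0.3, 0.7]
grip_width: 0.0852
```

play_rows(
  deltas=[
    [1, 0.8, -25, 0, 0, 0, 85],
    [0, 0, -25, 0, 0, 0, 85],
    [0, 0, -25, 0, 0, 0, 85],
    [0, 0, -25, 0, 0, 0, 85],
    [0, 0, -20, 0, 0, 0, 85],
    [0, 0, -12, 0, 0, 0, 85],
    [0, 0, 0, 0, 0, 0, 85],
  ],
)

```text
clock: 2.98
position: [0.5515, 0.2446, 0.0189]
tool_rot: [-2.765, 1.57, -2.693]
force: [0.4, -0.0, 0.5]
grip_width: 0.085
```

play_rows(
  deltas=[
    [0, 0, 0, 0, 0, 0, 15],
    [0, 0, 0, 0, 0, 0, 15],
    [0, 0, 0, 0, 0, 0, 15],
    [0, 0, 0, 0, 0, 0, 15],
    [0, 0, 0, 0, 0, 0, 15],
    [0, 0, 0, 0, 0, 0, 15],
    [0, 0, 0, 0, 0, 0, 15],
    [0, 0, 0, 0, 0, 0, 15],
  ],
  grip_force=65,
)

```text
clock: 3.98
position: [0.5521, 0.2446, 0.0198]
tool_rot: [0.37, 1.57, 0.441]
force: [-0.8, -0.1, 6.9]
grip_width: 0.0195
```

play_rows(
  deltas=[
    [0, 0, 6, 0, 0, 0, 15],
    [0, 0, 20, 0, 0, 0, 15],
    [0, 0, 35, 0, 0, 0, 15],
    [0, 0, 35, 0, 0, 0, 15],
    [0, 0, 34, 0, 0, 0, 15],
    [0, -10, 0, 0, 0, 0, 15],
    [0, -25, 0, 0, 0, 0, 15],
    [0, -35, 0, 0, 0, 0, 15],
  ],
)

```text
clock: 4.97
position: [0.5513, 0.1739, 0.1493]
tool_rot: [3.057, 1.57, 3.13]
force: [0.8, 0.2, -3.1]
grip_width: 0.0192
```

play_rows(
  deltas=[
    [-14, -43, 0, 0, 0, 0, 15],
    [-14, -43, 0, 0, 0, 0, 15],
    [-14, -43, 0, 0, 0, 0, 15],
    [-14, -43, 0, 0, 0, 0, 15],
    [-14, -43, 0, 0, 0, 0, 15],
    [-14, -43, 0, 0, 0, 0, 15],
    [-15, -48, 0, 0, 0, 0, 15],
    [0, 0, 0, 0, 0, 0, 15],
  ],
)

```text
clock: 5.98
position: [0.4509, -0.1351, 0.1494]
tool_rot: [-2.306, 1.569, -2.24]
force: [0.9, 1.3, -2.2]
grip_width: 0.0194
```

```bash
python3 - <<'E'
from h import *
T=grab('top');S=grab('scene')
o=telemetry.observe();print(o['position'],o['force'],o['moment'])
T=T[...,::-1];S=S[...,::-1]
a=cv2.resize(T[150:250,265:345],(400,500),interpolation=2);b=cv2.resize(S[150:260,130:230],(400,440),interpolation=2)
q=np.zeros((500,800,3),np.uint8);q[:,:400]=a;q[:440,400:]=b;cv2.imwrite('pics/p1.png',q)
E
```

```text
[ 0.45240467 -0.13177352  0.14936292] [-0.09005824 -0.05270349 -2.70097202] [ 0.02208746 -0.07777801 -0.01690322]
```

View pics/p1.png

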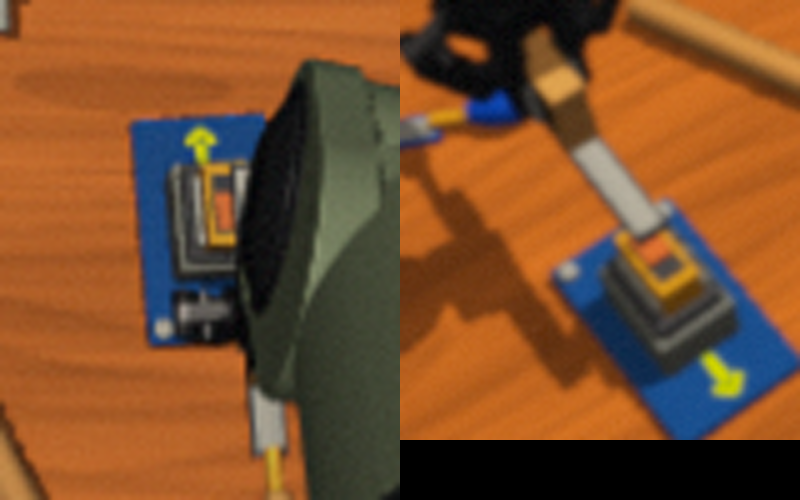

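Top view: the file is held in line with the trainer, with the blade's rear end at about (268,452) of the crop. Scene view: the tip is at about (646,227) of the crop, just ahead of the bar's rear edge. I'll check the tip position and file pitch with numbers.

```bash
python3 - <<'E'
from h import *
np.set_printoptions(precision=4,suppress=True)
c=lambda u,v:((u-400+.5)/4-.5+130,(v+.5)/4-.5+150)
for p in[(630,238),(662,215),(573,150),(598,136)]:print(plane('scene',c(*p),.1395))
t=lambda u,v:((u+.5)/5-.5+265,(v+.5)/5-.5+150)
for p in[(252,456),(287,452)]:print(plane('top',t(*p),.1395))
print(proj('scene',[[.552,-.1247,z] for z in(.13,.1395,.15)])*4+[400-520,-600])
E
```

```text
[[ 0.5493 -0.1391  0.1395]]
[[ 0.5464 -0.1179  0.1395]]
[[ 0.4822 -0.1387  0.1395]]
[[ 0.4817 -0.1228  0.1395]]
[[ 0.3808 -0.1301  0.1395]]
[[ 0.3834 -0.1501  0.1395]]
[[656.95   235.6791]
 [654.4946 227.1199]
 [651.7237 217.4594]]
```

play_rows(
  deltas=[
    [3, 1, -10, 0, 0, 0, 15],
    [2, 1, -12, 0, 0, 0, 15],
    [0, 0, -9, 0, 0, 0, 15],
    [0, 0, -4, 0, 0, 0, 15],
    [0, 0, 0, 0, 0, 0, 15],
  ],
)

```text
clock: 6.7
position: [0.4576, -0.1294, 0.114]
tool_rot: [2.984, 1.57, 3.056]
force: [-0.4, -0.0, -1.3]
grip_width: 0.0192
```

play_rows(
  deltas=[
    [0, 0, -0.8, 0, 0, 0, 15],
    [0, 0, -0.8, 0, 0, 0, 15],
    [0, 0, -0.8, 0, 0, 0, 15],
    [0, 0, 0, 0, 0, 0, 15],
  ],
)

```text
clock: 7.2
position: [0.4577, -0.1295, 0.1119]
tool_rot: [-2.838, 1.571, -2.766]
force: [0.1, 0.2, -2.3]
grip_width: 0.0193
```

play_rows(
  deltas=[
    [0, 0, -0.8, 0, 0, 0, 15],
    [0, 0, -0.8, 0, 0, 0, 15],
    [0, 0, 0, 0, 0, 0, 15],
  ],
)

```text
clock: 7.58
position: [0.4579, -0.1295, 0.1103]
tool_rot: [-0.365, 1.571, -0.293]
force: [-0.6, 0.4, 0.1]
grip_width: 0.0191
```

play_rows(
  deltas=[
    [0, 0, -0.7, 0, 0, 0, 15],
    [0, 0, -0.7, 0, 0, 0, 15],
    [0, 0, 0, 0, 0, 0, 15],
  ],
)

```text
clock: 7.95
position: [0.4581, -0.1295, 0.109]
tool_rot: [-0.214, 1.57, -0.142]
force: [-0.4, 0.7, 4.7]
grip_width: 0.0193
```

play_rows(
  deltas=[
    [0, 0, -0.7, 0, 0, 0, 15],
    [0, 0, 0, 0, 0, 0, 15],
  ],
)

```text
clock: 8.2
position: [0.4581, -0.1295, 0.1084]
tool_rot: [-0.238, 1.57, -0.167]
force: [-0.9, 0.3, 6.4]
grip_width: 0.0194
```

play_rows(
  deltas=[
    [4, 0.3, -0.1, 0, 0, 0, 15],
    [6, 0.4, -0.1, 0, 0, 0, 15],
    [6, 0.4, -0.1, 0, 0, 0, 15],
    [6, 0.4, -0.1, 0, 0, 0, 15],
  ],
)

```text
clock: 8.7
position: [0.4791, -0.1281, 0.1077]
tool_rot: [3.095, 1.569, -3.117]
force: [-5.8, 0.2, 8.8]
grip_width: 0.0192
```

play_rows(
  deltas=[
    [6, 0.4, -0.1, 0, 0, 0, 15],
    [6, 0.4, -0.1, 0, 0, 0, 15],
    [6, 0.4, -0.1, 0, 0, 0, 15],
    [6, 0.4, -0.1, 0, 0, 0, 15],
  ],
)

```text
clock: 9.2
position: [0.503, -0.1266, 0.1073]
tool_rot: [3.1, 1.569, -3.112]
force: [-4.7, -0.5, 8.0]
grip_width: 0.019
```

play_rows(
  deltas=[
    [6, 0.4, 0, 0, 0, 0, 15],
    [6, 0.4, 0, 0, 0, 0, 15],
    [6, 0.4, -0.1, 0, 0, 0, 15],
    [6, 0.4, -0.1, 0, 0, 0, 15],
    [6, 0.4, -0.1, 0, 0, 0, 15],
  ],
)

```text
clock: 9.82
position: [0.533, -0.1245, 0.1069]
tool_rot: [3.097, 1.569, -3.115]
force: [-4.6, 0.1, 6.0]
grip_width: 0.0194
```

play_rows(
  deltas=[
    [6, 0.4, -0.1, 0, 0, 0, 15],
    [6, 0.4, -0.1, 0, 0, 0, 15],
    [6, 0.4, -0.1, 0, 0, 0, 15],
    [6, 0.4, -0.1, 0, 0, 0, 15],
    [6, 0.4, -0.1, 0, 0, 0, 15],
  ],
)

```text
clock: 10.45
position: [0.563, -0.1226, 0.1063]
tool_rot: [3.096, 1.569, -3.116]
force: [-4.5, -1.0, 5.7]
grip_width: 0.0191
```

play_rows(
  deltas=[
    [6, 0.4, -0.1, 0, 0, 0, 15],
    [6, 0.4, -0.1, 0, 0, 0, 15],
    [6, 0.4, -0.1, 0, 0, 0, 15],
    [6, 0.4, -0.1, 0, 0, 0, 15],
    [6, 0.4, -0.1, 0, 0, 0, 15],
    [4, 0.3, 0, 0, 0, 0, 15],
  ],
)

```text
clock: 11.2
position: [0.5979, -0.1201, 0.106]
tool_rot: [3.026, 1.57, 3.097]
force: [-3.4, -0.2, 2.9]
grip_width: 0.0197
```

play_rows(
  deltas=[
    [0, 0, 3, 0, 0, 0, 15],
    [0, 0, 10, 0, 0, 0, 15],
    [0, 0, 10, 0, 0, 0, 15],
    [-10, -0.7, 2, 0, 0, 0, 15],
    [-25, -1.7, 0, 0, 0, 0, 15],
    [-30, -2.1, 0, 0, 0, 0, 15],
    [-30, -2.1, 0, 0, 0, 0, 15],
    [-25, -1.7, 0, 0, 0, 0, 15],
  ],
)

```text
clock: 12.2
position: [0.4759, -0.1286, 0.1312]
tool_rot: [-2.467, 1.571, -2.395]
force: [-0.7, -0.0, -3.3]
grip_width: 0.0194
```

play_rows(
  deltas=[
    [-19, -1.3, 0, 0, 0, 0, 15],
    [0, 0, -10, 0, 0, 0, 15],
    [0, 0, -9, 0, 0, 0, 15],
    [0, 0, -4, 0, 0, 0, 15],
    [0, 0, -1.4, 0, 0, 0, 15],
    [0, 0, 0, 0, 0, 0, 15],
  ],
)

```text
clock: 12.95
position: [0.459, -0.1296, 0.1067]
tool_rot: [-0.047, 1.571, 0.024]
force: [-0.2, 1.2, 0.1]
grip_width: 0.0193
```

play_rows(
  deltas=[
    [0, 0, -0.6, 0, 0, 0, 15],
    [0, 0, -0.4, 0, 0, 0, 15],
    [0, 0, 0, 0, 0, 0, 15],
  ],
)

```text
clock: 13.32
position: [0.459, -0.1297, 0.1058]
tool_rot: [-0.134, 1.57, -0.062]
force: [-0.7, 1.0, 3.0]
grip_width: 0.0192
```

Contact is consistent with a level file. Starting stroke 2.

play_rows(
  deltas=[
    [0, 0, -0.5, 0, 0, 0, 15],
    [4, 0.3, -0.1, 0, 0, 0, 15],
    [6, 0.4, -0.1, 0, 0, 0, 15],
    [6, 0.4, -0.1, 0, 0, 0, 15],
    [6, 0.4, 0, 0, 0, 0, 15],
  ],
)

```text
clock: 13.95
position: [0.4803, -0.1285, 0.1048]
tool_rot: [-3.082, 1.569, -3.011]
force: [-5.2, -0.2, 7.5]
grip_width: 0.0192
```

play_rows(
  deltas=[
    [6, 0.4, 0, 0, 0, 0, 15],
    [6, 0.4, 0, 0, 0, 0, 15],
    [6, 0.4, -0.1, 0, 0, 0, 15],
    [6, 0.4, 0, 0, 0, 0, 15],
    [6, 0.4, -0.1, 0, 0, 0, 15],
  ],
)

```text
clock: 14.58
position: [0.5101, -0.1265, 0.1046]
tool_rot: [-3.091, 1.569, -3.02]
force: [-6.1, -0.0, 9.9]
grip_width: 0.019
```

play_rows(
  deltas=[
    [6, 0.4, 0.3, 0, 0, 0, 15],
    [6, 0.4, 0.3, 0, 0, 0, 15],
    [6, 0.4, 0, 0, 0, 0, 15],
    [6, 0.4, 0, 0, 0, 0, 15],
    [6, 0.4, 0, 0, 0, 0, 15],
  ],
)

```text
clock: 15.2
position: [0.5401, -0.1245, 0.1051]
tool_rot: [-3.078, 1.569, -3.007]
force: [-3.4, -0.7, 5.2]
grip_width: 0.0191
```

play_rows(
  deltas=[
    [6, 0.4, 0, 0, 0, 0, 15],
    [6, 0.4, 0, 0, 0, 0, 15],
    [6, 0.4, 0, 0, 0, 0, 15],
    [6, 0.4, 0, 0, 0, 0, 15],
    [6, 0.4, 0, 0, 0, 0, 15],
  ],
)

```text
clock: 15.82
position: [0.5701, -0.1226, 0.1051]
tool_rot: [-3.083, 1.569, -3.012]
force: [-3.8, -0.4, 6.3]
grip_width: 0.0193
```

play_rows(
  deltas=[
    [6, 0.4, 0, 0, 0, 0, 15],
    [6, 0.4, 0, 0, 0, 0, 15],
    [6, 0.4, 0, 0, 0, 0, 15],
    [6, 0.4, 0, 0, 0, 0, 15],
    [4, 0.3, 0, 0, 0, 0, 15],
  ],
)

```text
clock: 16.45
position: [0.5981, -0.1206, 0.105]
tool_rot: [-3.104, 1.569, -3.033]
force: [-3.5, 0.7, 5.5]
grip_width: 0.0192
```

play_rows(
  deltas=[
    [0, 0, 3, 0, 0, 0, 15],
    [0, 0, 10, 0, 0, 0, 15],
    [0, 0, 10, 0, 0, 0, 15],
    [-10, -0.7, 2, 0, 0, 0, 15],
    [-25, -1.7, 0, 0, 0, 0, 15],
    [-30, -2.1, 0, 0, 0, 0, 15],
    [-30, -2.1, 0, 0, 0, 0, 15],
    [-25, -1.7, 0, 0, 0, 0, 15],
  ],
)

```text
clock: 17.45
position: [0.4769, -0.1287, 0.1304]
tool_rot: [-2.892, 1.571, -2.821]
force: [1.2, -1.0, -3.0]
grip_width: 0.0194
```

play_rows(
  deltas=[
    [-18.5, -1.3, 0, 0, 0, 0, 15],
    [0, 0, -10, 0, 0, 0, 15],
    [0, 0, -9, 0, 0, 0, 15],
    [0, 0, -5, 0, 0, 0, 15],
    [0, 0, -1, 0, 0, 0, 15],
    [0, 0, -0.3, 0, 0, 0, 15],
  ],
)

```text
clock: 18.2
position: [0.4607, -0.1298, 0.1051]
tool_rot: [-0.076, 1.57, -0.004]
force: [-0.9, 1.6, 4.7]
grip_width: 0.0195
```

play_rows(
  deltas=[
    [0, 0, -0.3, 0, 0, 0, 15],
    [4, 0.3, -0.1, 0, 0, 0, 15],
    [6, 0.4, 0, 0, 0, 0, 15],
    [6, 0.4, 0, 0, 0, 0, 15],
    [6, 0.4, 0, 0, 0, 0, 15],
  ],
)

```text
clock: 18.82
position: [0.4818, -0.1286, 0.1047]
tool_rot: [-3.082, 1.57, -3.011]
force: [-6.2, 0.0, 7.8]
grip_width: 0.0195
```

play_rows(
  deltas=[
    [6, 0.4, 0, 0, 0, 0, 15],
    [6, 0.4, 0, 0, 0, 0, 15],
    [6, 0.4, 0, 0, 0, 0, 15],
    [6, 0.4, 0, 0, 0, 0, 15],
  ],
)

```text
clock: 19.32
position: [0.5057, -0.1271, 0.1047]
tool_rot: [-3.096, 1.569, -3.025]
force: [-5.8, 0.4, 7.8]
grip_width: 0.0192
```

play_rows(
  deltas=[
    [6, 0.4, 0.2, 0, 0, 0, 15],
    [6, 0.4, 0.1, 0, 0, 0, 15],
    [6, 0.4, 0, 0, 0, 0, 15],
    [6, 0.4, 0, 0, 0, 0, 15],
    [6, 0.4, 0, 0, 0, 0, 15],
    [6, 0.4, 0, 0, 0, 0, 15],
  ],
)

```text
clock: 20.08
position: [0.5416, -0.1247, 0.1049]
tool_rot: [-3.116, 1.569, -3.045]
force: [-6.2, -0.2, 7.8]
grip_width: 0.0191
```

play_rows(
  deltas=[
    [6, 0.4, 0, 0, 0, 0, 15],
    [6, 0.4, 0, 0, 0, 0, 15],
    [6, 0.4, 0, 0, 0, 0, 15],
    [6, 0.4, 0, 0, 0, 0, 15],
    [6, 0.4, 0, 0, 0, 0, 15],
    [6, 0.4, 0, 0, 0, 0, 15],
    [6, 0.4, 0, 0, 0, 0, 15],
    [6, 0.4, 0, 0, 0, 0, 15],
  ],
)

```text
clock: 21.08
position: [0.5896, -0.1215, 0.1049]
tool_rot: [-3.094, 1.569, -3.022]
force: [-4.1, -0.7, 5.6]
grip_width: 0.0195
```

play_rows(
  deltas=[
    [6, 0.4, 0, 0, 0, 0, 15],
    [4, 0.3, 0, 0, 0, 0, 15],
    [0, 0, 3, 0, 0, 0, 15],
    [0, 0, 10, 0, 0, 0, 15],
    [0, 0, 10, 0, 0, 0, 15],
    [-10, -0.7, 2, 0, 0, 0, 15],
    [-25, -1.7, 0, 0, 0, 0, 15],
    [-30, -2.1, 0, 0, 0, 0, 15],
  ],
)

```text
clock: 22.08
position: [0.5339, -0.125, 0.1299]
tool_rot: [-2.41, 1.571, -2.339]
force: [-0.6, 0.1, -2.4]
grip_width: 0.0191
```

A fourth stroke for margin; there is plenty of time left.

play_rows(
  deltas=[
    [-30, -2.1, 0, 0, 0, 0, 15],
    [-30, -2.1, 0, 0, 0, 0, 15],
    [-15, -1, 0, 0, 0, 0, 15],
    [0, 0, -10, 0, 0, 0, 15],
    [0, 0, -9, 0, 0, 0, 15],
    [0, 0, -5, 0, 0, 0, 15],
    [0, 0, -0.7, 0, 0, 0, 15],
    [0, 0, 0, 0, 0, 0, 15],
  ],
)

```text
clock: 23.08
position: [0.4609, -0.1301, 0.1052]
tool_rot: [-0.029, 1.57, 0.042]
force: [0.2, 0.6, 3.4]
grip_width: 0.0196
```

play_rows(
  deltas=[
    [0, 0, -0.4, 0, 0, 0, 15],
    [4, 0.3, -0.1, 0, 0, 0, 15],
    [6, 0.4, 0, 0, 0, 0, 15],
    [6, 0.4, 0, 0, 0, 0, 15],
    [6, 0.4, 0, 0, 0, 0, 15],
    [6, 0.4, 0, 0, 0, 0, 15],
  ],
)

```text
clock: 23.82
position: [0.4878, -0.1286, 0.1047]
tool_rot: [-3.098, 1.569, -3.027]
force: [-5.3, -0.2, 7.9]
grip_width: 0.0194
```

play_rows(
  deltas=[
    [6, 0.4, 0, 0, 0, 0, 15],
    [6, 0.4, 0, 0, 0, 0, 15],
    [6, 0.4, 0, 0, 0, 0, 15],
    [6, 0.4, 0.1, 0, 0, 0, 15],
    [6, 0.4, 0.1, 0, 0, 0, 15],
    [6, 0.4, 0.1, 0, 0, 0, 15],
    [6, 0.4, 0, 0, 0, 0, 15],
    [6, 0.4, 0, 0, 0, 0, 15],
  ],
)

```text
clock: 24.82
position: [0.5357, -0.1254, 0.1049]
tool_rot: [-3.096, 1.569, -3.025]
force: [-4.7, 0.7, 7.2]
grip_width: 0.0197
```

play_rows(
  deltas=[
    [6, 0.4, 0, 0, 0, 0, 15],
    [6, 0.4, 0, 0, 0, 0, 15],
    [6, 0.4, 0, 0, 0, 0, 15],
    [6, 0.4, 0, 0, 0, 0, 15],
    [6, 0.4, 0, 0, 0, 0, 15],
    [6, 0.4, 0, 0, 0, 0, 15],
    [6, 0.4, 0, 0, 0, 0, 15],
    [6, 0.4, 0, 0, 0, 0, 15],
  ],
)

```text
clock: 25.82
position: [0.5836, -0.1222, 0.1048]
tool_rot: [-3.12, 1.569, -3.048]
force: [-4.7, -0.4, 6.5]
grip_width: 0.019
```

play_rows(
  deltas=[
    [3, 0.2, 0, 0, 0, 0, 15],
    [0, 0, 3, 0, 0, 0, 15],
    [0, 0, 10, 0, 0, 0, 15],
    [0, 0, 20, 0, 0, 0, 15],
    [0, 0, 15, 0, 0, 0, 15],
    [0, 5, 0, 0, 0, 0, 15],
    [0, 15, 0, 0, 0, 0, 15],
    [0, 30, 0, 0, 0, 0, 15],
  ],
)

```text
clock: 26.82
position: [0.5868, -0.071, 0.1522]
tool_rot: [-3.135, 1.57, -3.065]
force: [0.4, 1.0, -2.3]
grip_width: 0.0196
```

play_rows(
  deltas=[
    [-5, 43, 0, 0, 0, 0, 15],
    [-5, 43, 0, 0, 0, 0, 15],
    [-5, 43, 0, 0, 0, 0, 15],
    [-5, 43, 0, 0, 0, 0, 15],
    [-5, 43, 0, 0, 0, 0, 15],
    [-5, 43, 0, 0, 0, 0, 15],
    [-5, 40, 0, 0, 0, 0, 15],
    [-4, 22, 0, 0, 0, 0, 15],
  ],
)

```text
clock: 27.82
position: [0.5468, 0.2514, 0.1522]
tool_rot: [2.874, 1.57, 2.949]
force: [-0.4, -1.3, -2.8]
grip_width: 0.0194
```

```bash
python3 - <<'E'
from h import *
T=grab('top');S=grab('scene')
o=telemetry.observe();print(o['position'],o['force'],o['moment'],o['tool_rot'][2]-o['tool_rot'][0])
T=T[...,::-1];S=S[...,::-1]
q=np.zeros((580,800,3),np.uint8)
q[:280,:280]=cv2.resize(T[165:221,280:336],(280,280),interpolation=2)
q[:280,280:560]=cv2.resize(S[195:251,165:221],(280,280),interpolation=2)
q[280:580,:400]=cv2.resize(T[145:245,150:283],(400,300),interpolation=2)
q[280:580,400:]=cv2.resize(S[110:210,250:383],(400,300),interpolation=2)
cv2.imwrite('pics/p2.png',q)
E
```

```text
[0.54684349 0.25134378 0.15234009] [ 0.50419864  0.05516826 -2.29852582] [ 0.00880803 -0.03153854 -0.00241176] 0.07526050900820014
```

View pics/p2.png

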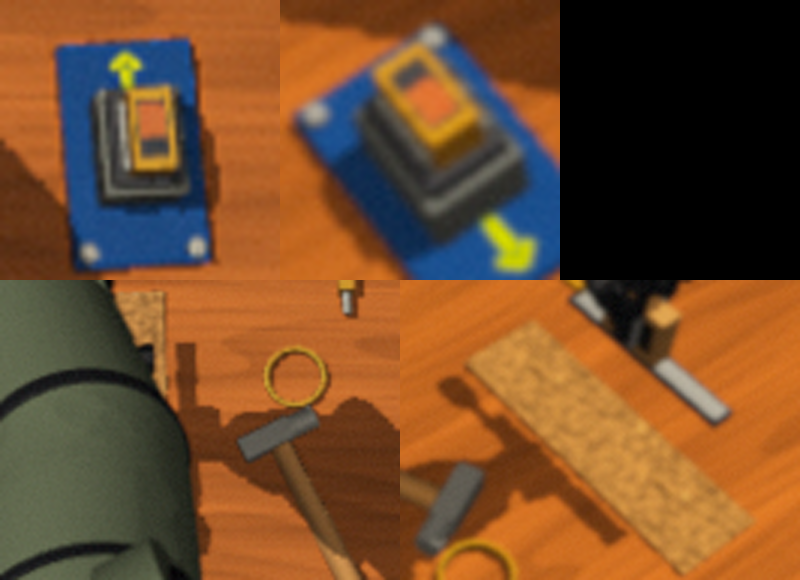

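The slip now sits at the front of its slot, at about (152,120) in the top crop, and looks flush. The file hangs level, with its tip at about (721,414) of the scene crop.

```bash
python3 - <<'E'
from h import *
c=lambda u,v:((u-400+.5)/3.0075-.5+250,(v-280+.5)/3-.5+110)
for p in[(713,423),(731,408)]:print(plane('scene',c(*p),.1425))
E
```

```text
[[0.64628175 0.24950163 0.1425    ]]
[[0.64313071 0.27122249 0.1425    ]]
```

play_rows(
  deltas=[
    [1, -2, -20, 0, 0, 0, 15],
    [0, 0, -30, 0, 0, 0, 15],
    [0, 0, -30, 0, 0, 0, 15],
    [0, 0, -30, 0, 0, 0, 15],
    [0, 0, -16, 0, 0, 0, 15],
    [0, 0, 0, 0, 0, 0, 15],
  ],
)

```text
clock: 28.68
position: [0.5489, 0.2455, 0.0263]
tool_rot: [-2.561, 1.569, -2.49]
force: [-0.7, -0.1, -1.4]
grip_width: 0.0195
```

play_rows(
  deltas=[
    [0, 3.5, -2, 0, 0, 0, 15],
    [0, 0, -2, 0, 0, 0, 15],
    [0, 0, -1, 0, 0, 0, 15],
    [0, 0, 0, 0, 0, 0, 15],
  ],
)

```text
clock: 29.18
position: [0.5494, 0.2498, 0.0222]
tool_rot: [0.13, 1.571, 0.202]
force: [0.1, 0.4, -2.6]
grip_width: 0.0187
```

play_rows(
  deltas=[
    [0, 0, -0.5, 0, 0, 0, 15],
    [0, 0, -0.5, 0, 0, 0, 15],
    [0, 0, 0, 0, 0, 0, 15],
  ],
)

```text
clock: 29.55
position: [0.5493, 0.2498, 0.0209]
tool_rot: [-2.365, 1.571, -2.294]
force: [0.1, 0.1, -1.8]
grip_width: 0.0193
```

play_rows(
  deltas=[
    [0, 0, -0.5, 0, 0, 0, 15],
    [0, 0, -0.4, 0, 0, 0, 15],
    [0, 0, 0, 0, 0, 0, 15],
  ],
)

```text
clock: 29.92
position: [0.5493, 0.2498, 0.0201]
tool_rot: [-2.484, 1.571, -2.412]
force: [0.9, 0.6, -2.2]
grip_width: 0.0197
```

play_rows(
  deltas=[
    [0, 0, -0.4, 0, 0, 0, 15],
    [0, 0, 0, 0, 0, 0, 15],
  ],
)

```text
clock: 30.18
position: [0.5493, 0.2498, 0.0198]
tool_rot: [0.225, 1.571, 0.297]
force: [-0.6, 0.2, 0.3]
grip_width: 0.0196
```

play_rows(
  deltas=[
    [0, 0, -0.2, 0, 0, 0, 20],
    [0, 0, 0, 0, 0, 0, 28],
    [0, 0, 0, 0, 0, 0, 40],
    [0, 0, 0, 0, 0, 0, 60],
    [0, 0, 0, 0, 0, 0, 70],
    [0, 0, 0, 0, 0, 0, 70],
    [0, 0, 0, 0, 0, 0, 70],
    [0, 0, 0, 0, 0, 0, 70],
  ],
)

```text
clock: 31.18
position: [0.5493, 0.2498, 0.0195]
tool_rot: [-1.548, 1.571, -1.476]
force: [-0.1, -0.8, -0.0]
grip_width: 0.0706
```

play_rows(
  deltas=[
    [0, 0, 10, 0, 0, 0, 70],
    [0, 0, 25, 0, 0, 0, 70],
    [0, 0, 35, 0, 0, 0, 70],
    [0, 0, 40, 0, 0, 0, 70],
    [0, 0, 40, 0, 0, 0, 70],
    [-20, 20, 30, 0, 0, 0, 70],
    [-40, 40, 10, 0, 0, 0, 70],
    [-40, 40, 0, 0, 0, 0, 70],
  ],
)

```text
clock: 32.17
position: [0.4485, 0.3509, 0.2113]
tool_rot: [0.678, 1.568, 0.749]
force: [0.2, 0.6, -0.9]
grip_width: 0.07
```

play_rows(
  deltas=[
    [-40, 40, 0, 0, 0, 0, 70],
    [-40, 40, 0, 0, 0, 0, 70],
    [-40, 40, 0, 0, 0, 0, 70],
    [-20, 30, 0, 0, 0, 0, 70],
    [0, 0, 0, 0, 0, 0, 70],
    [0, 0, 0, 0, 0, 0, 70],
  ],
)

```text
clock: 32.92
position: [0.3099, 0.4991, 0.2099]
tool_rot: [-0.555, 1.57, -0.484]
force: [-0.4, 0.4, 0.1]
grip_width: 0.0696
```

```bash
python3 - <<'E'
from h import *
T=grab('top')[...,::-1];S=grab('scene')[...,::-1]
o=telemetry.observe();print(o['clock'],o['position'],o['force'])
q=np.zeros((600,800,3),np.uint8)
q[:,:400]=cv2.resize(T[140:250,160:233],(400,600),interpolation=2)
q[:300,400:]=cv2.resize(S,(400,300))
q[300:,400:]=cv2.resize(T,(400,300))
cv2.imwrite('pics/p3.png',q)
E
```

```text
33.025 [0.3102885  0.49884544 0.20979185] [ 0.79605745 -0.03474829 -0.82235698]
```

View pics/p3.png

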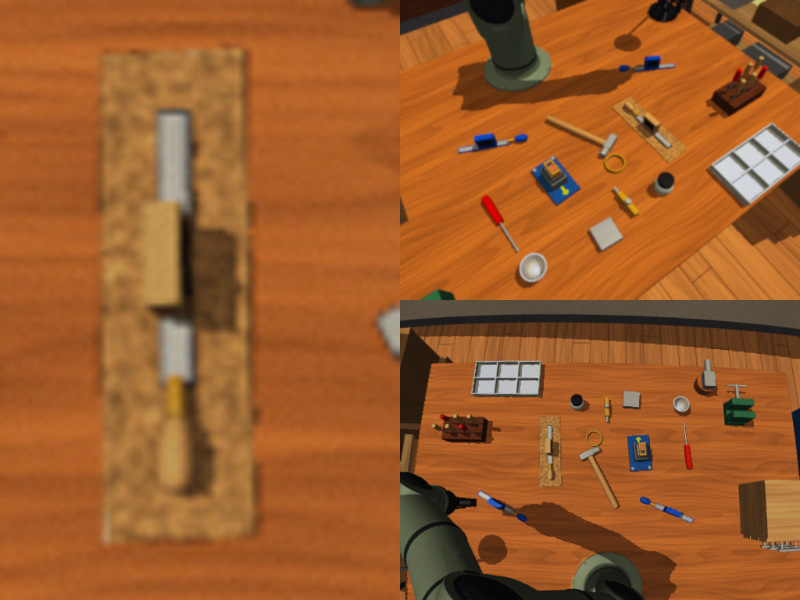

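The file lies flat and centred on the mat: tip at (174,110), bulb end at (176,492) of the crop. Everything else is where it started, and the gripper is clear.

```bash
python3 -c "from workcell import workorder; print(workorder.job_done())"
```

```text
the job is handed in; nothing more can be done
None
```

I filed the slip down with four level forward strokes, lifting the file clear of the bar before each return. I then laid the file back in the middle of its mat and handed the job in at about 33 s.

- **Strokes:** each ran about 138 mm at 48 mm/s, carrying the grip block from about 79 mm behind the bar to about 60 mm past it. The first three force readings of stroke 1 were fairly high (up to 11 N), and stroke 2 briefly read about 12.5 N before I eased off. Most of the other readings were 8 to 10.5 N, and I saw nothing near 18 N.
- **Slip:** the last picture of the slip shows it at the front end of its slot, looking flush. From stroke 2 on, the force held steady with no further lowering, which fits a fully drawn slip. I could not read its travel directly.
- **File:** the last picture shows it flat and along the middle of the mat, released, with the gripper clear. By eye, the other things on the bench are where they started.
- **Disagreement:** the camera put the held file about 3 mm to one side of where the arm reported it. I shifted the stroke line by about 2 mm to split the difference.

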